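# Unhook the reel stand, flip its kickstand down and hold it upright

### The job

The folding reel stand leans back on its rest, hooked there by a hasp. First swing the hasp right up and over to the back so that it is off the top bar, then flip the kickstand down past its over-centre point until it is fully down, and then bring the frame upright and hold it there: it tips back when let go, so finish while still holding it steady and upright. Leave the mouse, loupe, dish and dropper bottle where they are.

Things in the scene. Friction and masses are not known exactly. Their poses are not given: they have to be found in the camera images.
- stand: Grey base of the folding reel stand, fixed to the bench. Origin on the bench straight under the frame's foot hinge; x to the stand's back (away from the robot), y along the hinge, z up. Plate 10 mm thick, x -24 to 32, y +-78 mm, with a tongue 60 mm wide forward to x = -92 and one 70 mm wide back to x = 99 mm.
- rest (a point): Top front edge of the rest, at (50.5, 0, 187) mm of the stand's axes: an aluminium post behind the frame (x 82 to 94, y +-28, up to z 165 mm) with two cheeks (y 15 to 27 either side, x 50 to 92, z 163 to 187 mm) on whose rubber noses the top bar leans.
- frame: Aluminium frame, origin on its foot hinge, 18 mm above the stand's origin; z up along the frame, y along the hinge, x to the back. Uprights 14 mm square at y = +-57.5 mm. Starts leaning back 0.25 rad on the rest; 0.55 to 1.1 kg, falls back onto the rest when let go, even from upright. With the kickstand down its foot meets the base at about 0.035 rad forward of upright; with it up, stop at 0.3.
- hub (a point): Hub of the frame, 104 mm up the frame from the hinge, in a cross bar 16 mm high; axes as the frame's. A black and grey reel, 96 mm across, is fixed to it behind the frame (x 10 to 29 mm).
- top_bar (a point): Centre of the frame's top bar, 169 mm above the foot hinge along the frame; axes as the frame's. The bar is 14 mm thick (x), 14 mm high (z) and 144 mm long (y); free to grip from above between local y = +-35 and +-70 mm.
- hasp (a joint): Steel hasp on the rest post, rad: 0 = closed, its lip hooked down in front of the top bar so that the frame cannot come forward; grows as it swings up and back; stop at 2.4, hanging behind the post. Light, no spring: below about 0.9 it falls shut, from 0.9 to 1.3 it balances, past 1.4 it drops open by its weight.
- hasp_hinge (a point): Point on the hasp's hinge pin, in stand's axes at (88, 0, 176) mm. The hinge runs along the stand's y.
- hasp_tab (a point): Top of the front face of the hasp's thumb tab, at (-63, 0, 62) mm from its hinge when closed (stand's axes). Hasp 24 mm wide. Its front strip is lip and tab in one, from 6 mm below to 62 mm above the hinge; the tab, its upper 40 mm, is 8 mm thick. It opens by pushing the tab's upper half back and up in an arc about the hinge (a low level push can jam), or pinched.
- kick (a joint): Steel kickstand, rad: 0 = folded up, level along the front of the frame towards its +y side; 1.571 = fully down. A spring holds it at either stop with about 0.1 N m and turns over centre near 0.7 to 0.8: past that it snaps to the down stop by itself.
- kick_pivot (a point): Kickstand's pivot, at (-24, 0, 104) mm in frame axes. Leg: a bar 12 mm wide, 10 mm thick, 115 mm long. At joint value q it points along cos q * (0, 1, 0) + sin q * (-0.45, 0, -0.893) in frame axes: it swings down and out to the front.
- kick_foot (a point): Centre of the round rubber foot (14 mm across) at the leg's free end, 115 mm from the pivot; folded up it stands out 50 mm past the frame's +y side.
- loupe: Bystander, to be left alone: black eye loupe, a cup 37 mm across and 40 mm tall; origin at its underside's centre.
- mouse: Bystander, to be left alone: black computer mouse, 106x60x37 mm; origin at its underside's centre.
- petri_dish: Bystander, to be left alone: clear round dish 60 mm across, 14 mm tall; origin at its underside's centre.
- dropper_bottle: Bystander, to be left alone: small dropper bottle 32 mm across, 94 mm tall; origin at its underside's centre.

How it is judged:
On the way, in this order (a step that is already met when the one before it is completed fails the run):
1. the hasp is swung off the top bar and over to the back (value of joint hasp above 1.7 rad), for 0.2 s.
2. the kickstand is fully down (value of joint hasp above 1.7 rad and value of joint kick above 1.4 rad), for 0.2 s.
At the end, for the whole second after the job is handed in: The hasp is over to the back (joint above 1.7 rad), the kickstand fully down (joint above 1.4 rad), and the fingers hold the frame (more than 1 N) steady and within 0.07 rad (4 degrees) of upright (all of step 2 and angle between frame's own z axis and vertical below 0.07 rad and angular speed of frame below 0.1 rad/s and contact force between the fingers and frame above 1 N); the arm keeps its last pose, push and grip.
It fails at once if the loupe is shoved more than 25 mm or knocked over (distance of loupe from where it was at the start of the episode above 0.025 m or angle between loupe's own z axis and vertical above 0.6 rad).
It fails at once if the mouse is shoved more than 25 mm or knocked over (distance of mouse from where it was at the start of the episode above 0.025 m or angle between mouse's own z axis and vertical above 0.6 rad).
It fails at once if the petri dish is shoved more than 25 mm or knocked over (distance of petri_dish from where it was at the start of the episode above 0.025 m or angle between petri_dish's own z axis and vertical above 0.6 rad).
It fails at once if the dropper bottle is shoved more than 25 mm or knocked over (distance of dropper_bottle from where it was at the start of the episode above 0.025 m or angle between dropper_bottle's own z axis and vertical above 0.6 rad).
It also fails if it takes over 72 s, if anything falls off the work surface, if the arm or the gripper's body presses on something with over 40 N, if the wrist force passes 120 N, or if a joint passes its speed limit or range.

### The arm

A 7-joint arm with a two-finger parallel gripper is mounted at the origin on a cart in front of the work surface, level with it; the furniture and walls round the work are solid. World frame = base frame: x ahead of the robot, y to its left, z up, the work surface at z = 0. Lengths are in m, angles in rad, forces in N, time in s.
With the tool pointing down it reaches from about 0.4 to 0.875 m from the base axis. Payload 19.3 kg.
Tool frame: the origin (TCP) lies midway between the tips of the shut fingers; the grasp point (between the pads) lies 19 mm behind it; z points along the fingers, y is the line along which they close (so a half turn about z gives the same grasp; the last joint's range is limited). The gripper opens to 85 mm and grips with 20 to 120 N. Pads are 22 mm wide; open, the fingers measure 114 mm over their backs; the gripper's body (76 mm by 85 mm) begins 54 mm behind the grasp point. The pads swing forward as they close: fully open they stand 13 mm farther back than shut.
Start: joints at [-1.261, 0.521, -0.036, 1.599, 0.021, 1.021, -0.113], TCP at [0.232, 0.58, 0.231] pointing down, gripper open.
Joint ranges: [-2.91, 2.91], [-0.3, 2.13], [-1.5, 1.42], [0.17, 2.43], [-1.26, 4.41], [0.16, 1.93], [-2.52, 2.52]. Speed limits (rad/s): [1.89, 1.89, 2.39, 2.39, 3.01, 3.01, 3.01].

### API

Orientations are given as a unit quaternion [w, x, y, z].
In Python, from station import read_state, cams, r gives the robot as it stands.
- The arm moves only by the tool carry_out, never from a script. Its argument "rows" is a list that holds one entry, the list of rows, each a list of 7 numbers: the shift along the tool's x, y, z in m, then the turn, a rotation vector about the tool's x, y, z in degrees, then the opening, from 0 (shut) to 1 (fully open). A call has exactly 10 rows; each row is the pose to reach, as a shift and turn from the pose commanded when the call began, along the tool's axes at that moment; what a row does not reach only later rows make up. A row lasts 1/10 s, in which the tool goes at most 50 mm and 8.59 degrees, less where a joint would pass 70% of its speed; a pose out of reach is approached as far as the arm can. A call with a gripper value outside its range is refused whole. The fingers move at their own pace and stop on an object; "newtons" is the grip in N (left out, the last holds). Time passes only in rows, so rows that repeat a pose let the fingers close, or fill a call up. It gives the time, the measured TCP pose, the force, the opening and the grip force at its end, in the units of the state.
- read_state(): the state, without advancing time (a new reading comes with each control period).
- cams.get_image(name): name is "scene" or "top" or "wrist"; returns the picture (420x560x3 uint8, red, green, blue); there is no depth.
- cams.camera_info(name): a dict with "mtx" (3x3 intrinsics, pixels), "dist_coeffs" ([k1, k2, p1, p2, k3] as OpenCV has them; the pictures are not rectified), "R" (3x3) and "t" (3): a world point X has camera coordinates R X + t. Camera axes: x right, y down, z forward; pixel columns grow to the right and rows downward; lengths in m; the calibration is good to about 2 mm. A picture is of the moment at which its call begins: read the wrist's pose just before it. camera_info takes no time and is no camera call; for the wrist camera it gives the pose at the moment of the call.
- r.hand_in(): hands the job in; it is judged then, once.
The state is a dict: "t": time; "joints": joint angles; "qd": joint speeds; "effort": joint torques, N m; "ee_pos": TCP position; "tool_rot": TCP orientation; "force": force on the tool from outside, world axes, zero at the start; "moment": the same for the moment, N m; "width": finger opening in m; "grip_force": force on a finger pad.
Only numpy, scipy, OpenCV 4.12 (cv2) and the standard library are available. Lean on these libraries where they do the work, as an engineer would, in place of code of your own. Each camera call takes 0.05 s, during which the arm holds its last target. There are 200 camera calls.

## Working session

There is one attempt and no reset: what is moved stays moved. The work goes in short steps, Python scripts to look and compute and a tool call to move; the robot and the scene stay as the last step left them, time stands still between calls to the robot, and variables do not carry over. Pictures are saved under pics/ and viewed, at most 10 in all, crops included, and the job is handed in when it is done.

Besides the shell and the picture viewer there is one more tool, called after "Request:" by a JSON object that holds its "fn" and its "kwargs". carry_out: Moves the arm, as the interface text tells. Its arguments: {"type":"object","properties":{"rows":{"type":"array"},"newtons":{"type":"number"}},"required":["rows"]}

```bash
ls; mkdir -p pics
python3 - <<'E'
from station import read_state, cams, r
import cv2,json
s=read_state();print(s)
for n in("scene","top"):
    im=cams.get_image(n);cv2.imwrite(f"pics/{n}0.png",im[...,::-1])
    c=cams.camera_info(n);print(n,c)
E
```

```text
pics
{'t': 0.0, 'joints': array([-1.2612329 ,  0.52200919, -0.03633781,  1.60001792,  0.02120722,
        1.02110093, -0.11280035]), 'qd': array([ 0.00087885, -0.00179816, -0.00042176, -0.00059296,  0.00155396,
       -0.00031311,  0.00126198]), 'effort': array([ 1.42465691e-03, -9.27094245e+01,  1.98051922e+00, -3.69940317e+01,
        1.79453212e-02,  8.06627126e-03, -8.53729375e-06]), 'ee_pos': array([0.23159106, 0.5801363 , 0.23072508]), 'tool_rot': array([-6.71434161e-05,  1.88741399e-01,  9.82026656e-01, -5.71124132e-04]), 'force': array([-0.14859229, -0.02507628, -0.07146054]), 'moment': array([0.03065429, 0.01196986, 0.06491792]), 'grip_force': 0.0, 'width': 0.08508670436862435}
scene {'mtx': array([[442.43852176,   0.        , 277.58952625],
       [  0.        , 442.43852176, 210.65187193],
       [  0.        ,   0.        ,   1.        ]]), 'dist_coeffs': array([0.01298926, 0.        , 0.        , 0.        , 0.        ]), 'R': array([[ 0.8039129 , -0.5946312 ,  0.0117381 ],
       [-0.41732066, -0.57803977, -0.70122286],
       [ 0.42375408,  0.55882355, -0.71284551]]), 't': array([-0.35036264,  0.32988027,  0.92339931])}
top {'mtx': array([[467.38826552,   0.        , 288.83024554],
       [  0.        , 467.38826552, 214.36760126],
       [  0.        ,   0.        ,   1.        ]]), 'dist_coeffs': array([-0.11724548,  0.        ,  0.        ,  0.        ,  0.        ]), 'R': array([[-0.00354751, -0.99996666, -0.00735501],
       [-0.99335149,  0.00437018, -0.11503793],
       [ 0.11506624,  0.00689801, -0.99333387]]), 't': array([0.05226797, 0.50695777, 1.47036686])}
```

View pics/scene0.png

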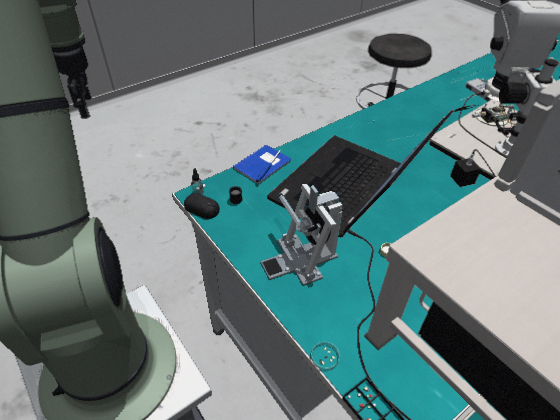

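View pics/top0.png

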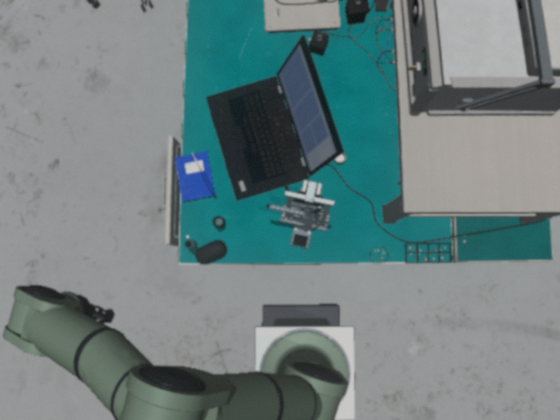

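Run:
```python
import cv2,numpy as np
a=cv2.imread("pics/top0.png")[170:260,255:345];b=cv2.imread("pics/scene0.png")[175:290,250:350]
a=cv2.resize(a,(400,400),interpolation=cv2.INTER_CUBIC)
b=cv2.resize(b,(400,460),interpolation=cv2.INTER_CUBIC)
a=cv2.copyMakeBorder(a,0,60,0,0,cv2.BORDER_CONSTANT)
cv2.imwrite("pics/crop0.png",np.hstack([a,b]))
```

```text
(no output)
```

View pics/crop0.png

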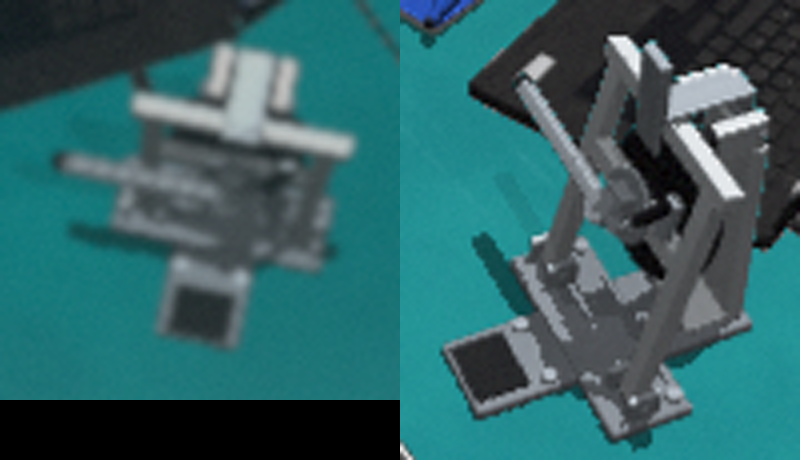

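```bash
cat > h.py <<'E'
import numpy as np,cv2
from station import read_state, cams, r
from scipy.spatial.transform import Rotation as Ro
from scipy.optimize import least_squares
def ray(n,p,c=None):
    c=c or cams.camera_info(n)
    u=cv2.undistortPoints(np.array([[p]],float),c["mtx"],c["dist_coeffs"])[0,0]
    R=np.array(c["R"]);o=-R.T@c["t"];d=R.T@[u[0],u[1],1];return o,d/np.linalg.norm(d)
def plane(n,p,z,c=None):
    o,d=ray(n,p,c);return o+d*(z-o[2])/d[2]
def tri(rays):
    A=0;b=0
    for o,d in rays:
        P=np.eye(3)-np.outer(d,d);A=A+P;b=b+P@o
    X=np.linalg.solve(A,b);return X,[np.linalg.norm((np.eye(3)-np.outer(d,d))@(X-o)) for o,d in rays]
def proj(n,X,c=None):
    c=c or cams.camera_info(n)
    return cv2.projectPoints(np.atleast_2d(X).astype(float),cv2.Rodrigues(np.array(c["R"]))[0],np.array(c["t"],float),c["mtx"],c["dist_coeffs"])[0][:,0]
def fr2st(p,th):
    p=np.array(p,float);c,s=np.cos(th),np.sin(th)
    return np.array([c*p[0]+s*p[2],p[1],18e-3-s*p[0]+c*p[2]])
E
python3 - <<'E'
from h import *
T=lambda x,y:(x/4.444+255,y/4.444+170)
S=lambda x,y:((x-400)/4+250,y/4+175)
for q in[(158,335),(237,348)]:print("tongue top",plane("top",T(*q),.01))
for q in[(445,350),(480,412)]:print("tongue scene",plane("scene",S(*q),.01))
print(tri([ray("top",T(133,100)),ray("scene",S(622,38))]))
print(tri([ray("top",T(355,147)),ray("scene",S(735,192))]))
# landmark fit
L=[("top",T(158,335),(-.092,.03,.01)),("top",T(237,348),(-.092,-.03,.01)),
("scene",S(445,348),(-.092,.03,.01)),("scene",S(480,410),(-.092,-.03,.01)),
("scene",S(612,430),(-.024,-.078,.01)),
("top",T(133,103),fr2st((0,.072,.176),.25)),("top",T(353,146),fr2st((0,-.072,.176),.25)),
("scene",S(622,46),fr2st((0,.072,.176),.25)),("scene",S(730,192),fr2st((0,-.072,.176),.25)),
("top",T(58,160),fr2st((-.024,.122,.104),.25)),("scene",S(520,80),fr2st((-.024,.122,.104),.25)),
("scene",S(650,45),(.025,.0,.238))]
def W(v,p):
    c,s=np.cos(v[2]),np.sin(v[2]);return np.array([v[0]+c*p[0]-s*p[1],v[1]+s*p[0]+c*p[1],p[2]])
f=lambda v:np.concatenate([proj(n,W(v,p))[0]-px for n,px,p in L])
o=least_squares(f,[.55,0,-.15],loss="soft_l1");print(o.x);print(o.fun.reshape(-1,2).round(1))
for n,p in dict(loupe=(219,222),mouse=(210,252),dish=(378,254),bottle=(190,240)).items():print(n,plane("top",p,.02))
E
```

```text
tongue top [0.40861754 0.04518418 0.01      ]
tongue top [ 0.39893729 -0.01211605  0.01      ]
tongue scene [0.41149811 0.03629575 0.01      ]
tongue scene [ 0.40151009 -0.01510241  0.01      ]
(array([0.55609969, 0.05853632, 0.18042567]), [np.float64(0.00306316795652435), np.float64(0.0030631679565241844)])
(array([ 0.52139246, -0.08386707,  0.19087289]), [np.float64(0.00110319313185512), np.float64(0.0011031931318550927)])
[ 0.49568004 -0.00416621 -0.20965151]
[[ 0.3 -1. ]
 [ 0.7 -0.2]
 [-1.7 -1.6]
 [-0.9  0.7]
 [-0.   1.2]
 [ 1.  -1. ]
 [ 0.5 -0.6]
 [-1.7 -3.6]
 [ 1.2  0.3]
 [-0.8 -0.6]
 [-0.9 -1.1]
 [-0.1  2.2]]
loupe [0.48439157 0.27633774 0.02      ]
mouse [0.38751527 0.30432104 0.02      ]
dish [ 0.37893512 -0.23544884  0.02      ]
bottle [0.42626151 0.3700511  0.02      ]
```

```bash
cat >> h.py <<'E'
V=[.4957,-.0042,-.2097]
def W(p,v=None):
    v=v or V;c,s=np.cos(v[2]),np.sin(v[2]);return np.array([v[0]+c*p[0]-s*p[1],v[1]+s*p[0]+c*p[1],p[2]])
def Rt(yaw=0,pitch=0,v=None):
    """tool: y along stand y, z down at yaw 0; yaw about the stand z; pitch leans tool with frame (rad back)"""
    v=v or V
    return Ro.from_euler("z",v[2])*Ro.from_euler("y",pitch)*Ro.from_euler("z",yaw)*Ro.from_matrix(np.array([[-1,0,0],[0,1,0],[0,0,-1.]]).T)
def rows(ts):
    s=read_state();w,x,y,z=s["tool_rot"];R0=Ro.from_quat([x,y,z,w])
    for p,R in ts:
        print(np.r_[R0.inv().apply(p-s["ee_pos"]).round(4),(R0.inv()*R).as_rotvec(degrees=True).round(2)].tolist())
E
python3 - <<'E'
from h import *
print(cams.camera_info("wrist"))
s=read_state();p=s["ee_pos"]
rows([(p+[0,0,.17],Rt()),(np.array([.4,.3,.42]),Rt()),(W((-.06,0,.40)),Rt())])
for z in(.15,.2,.25):print(plane("top",(343,160),z))
E
```

```text
{'mtx': array([[309.90398763,   0.        , 275.47815229],
       [  0.        , 309.90398763, 205.45827358],
       [  0.        ,   0.        ,   1.        ]]), 'dist_coeffs': array([-0.03122277,  0.        ,  0.        ,  0.        ,  0.        ]), 'R': array([[ 0.3698808 ,  0.9290783 , -0.00130525],
       [ 0.8861945 , -0.35238548,  0.30080523],
       [ 0.27901166, -0.11241878, -0.9536847 ]]), 't': array([-0.62411437, -0.03782551,  0.38007907])}
[-0.0, -0.0002, -0.17, -0.06, -0.0, -9.74]
[-0.2603, -0.198, -0.189, -0.06, -0.0, -9.74]
[-0.4028, -0.4552, -0.1687, -0.06, -0.0, -9.74]
[ 0.65648919 -0.11349352  0.15      ]
[ 0.64473452 -0.10789193  0.2       ]
[ 0.63297985 -0.10229034  0.25      ]
```

Request:
{"fn": "carry_out", "kwargs": {"rows": [[[0,0,-0.05,0,0,0,1],[0,0,-0.1,0,0,0,1],[0,0,-0.15,0,0,0,1],[-0.03,-0.03,-0.17,0,0,-4,1],[-0.07,-0.06,-0.18,0,0,-9.74,1],[-0.11,-0.09,-0.19,0,0,-9.74,1],[-0.15,-0.12,-0.19,0,0,-9.74,1],[-0.19,-0.15,-0.19,0,0,-9.74,1],[-0.23,-0.18,-0.19,0,0,-9.74,1],[-0.26,-0.2,-0.19,0,0,-9.74,1]]]}}

```text
t: 1.1
ee_pos: [0.4001, 0.2953, 0.4214]
tool_rot: [0.0, 0.106, 0.994, -0.0]
force: [1.3, 0.6, -0.0]
width: 0.0851
grip_force: 0.0
```

Run:
```python
from h import *
print(read_state()["joints"].round(2))
rows([(W((-.06,0,.40)),Rt())])
```

```text
[-0.84  0.16  0.1   1.64 -0.02  1.34  0.62]
[-0.0964, -0.2729, 0.0215, -0.01, 0.02, -0.12]
```

Request:
{"fn": "carry_out", "kwargs": {"rows": [[[-0.015,-0.04,0,0,0,0,1],[-0.03,-0.08,0,0,0,0,1],[-0.045,-0.12,0.01,0,0,0,1],[-0.06,-0.16,0.01,0,0,0,1],[-0.075,-0.2,0.02,0,0,0,1],[-0.09,-0.24,0.02,0,0,0,1],[-0.096,-0.273,0.021,0,0,0,1],[-0.096,-0.273,0.021,0,0,0,1],[-0.096,-0.273,0.021,0,0,0,1],[-0.096,-0.273,0.021,0,0,0,1]]]}}

```text
t: 2.1
ee_pos: [0.4361, 0.0121, 0.4002]
tool_rot: [-0.0, 0.104, 0.995, 0.0]
force: [0.3, 0.5, 0.0]
width: 0.0856
grip_force: 0.0
```

Run:
```python
from h import *
print(read_state()["joints"].round(2))
c=cams.camera_info("wrist");im=cams.get_image("wrist")
cv2.imwrite("pics/w1.png",im[...,::-1])
import pickle;pickle.dump(c,open("w1.pkl","wb"))
for p in[(-.092,.03,.01),(-.092,-.03,.01),fr2st((0,.072,.176),.25),fr2st((0,-.072,.176),.25),(.029,.012,.238),(.029,-.012,.238),fr2st((-.024,.115,.104),.25)]:print(proj("wrist",W(p),c).round(0))
```

```text
[-0.49  0.05  0.34  1.82 -0.02  1.28  1.22]
[[291. 138.]]
[[256. 138.]]
[[329. 260.]]
[[216. 260.]]
[[283. 269.]]
[[261. 269.]]
[[353. 213.]]
```

View pics/w1.png

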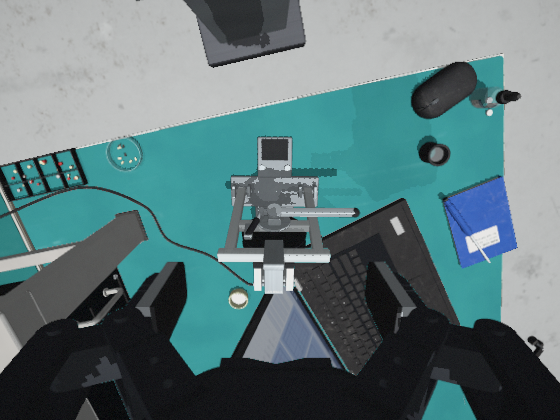

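Run:
```python
from h import *
im=cv2.imread("pics/w1.png")[195:305,205:365];cv2.imwrite("pics/w1c.png",cv2.resize(im,(800,550),interpolation=cv2.INTER_CUBIC))
```

```text
(no output)
```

View pics/w1c.png

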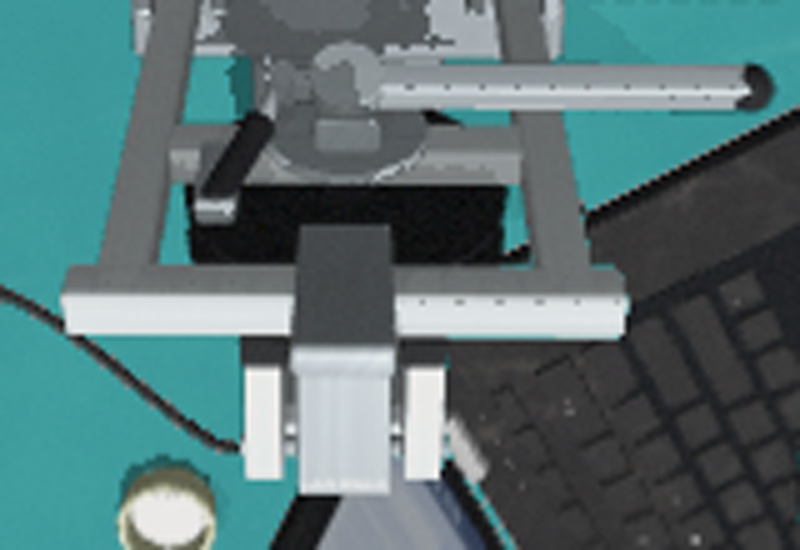

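Run:
```python
from h import *
import pickle;c1=pickle.load(open("w1.pkl","rb"))
T=lambda x,y:(x/4.444+255,y/4.444+170)
S=lambda x,y:((x-400)/4+250,y/4+175)
C=lambda x,y:(x/5+205,y/5+195)
print("screen corner",tri([ray("top",(343,160)),ray("w",(233,357),c1)]))
F=lambda *p:fr2st(p,.25)
L=[("top",T(158,335),(-.092,.03,.01)),("top",T(237,348),(-.092,-.03,.01)),
("scene",S(445,348),(-.092,.03,.01)),("scene",S(480,410),(-.092,-.03,.01)),
("top",T(133,103),F(0,.072,.176)),("top",T(353,146),F(0,-.072,.176)),
("scene",S(730,192),F(0,-.072,.176)),("scene",S(520,80),F(-.024,.122,.104)),
("wrist",C(62,292),F(-.007,-.072,.176)),("wrist",C(627,297),F(-.007,.072,.176)),("wrist",C(65,335),F(.007,-.072,.176)),("wrist",C(625,338),F(.007,.072,.176)),
("wrist",C(290,347),(.025,-.012,.238)),("wrist",C(396,347),(.025,.012,.238)),("wrist",C(775,88),F(-.024,.122,.104)),
("wrist",(258,136),(-.092,-.03,.01)),("wrist",(292,136),(-.092,.03,.01))]
f=lambda v:np.concatenate([proj(n,W(p,list(v)),c1 if n=="wrist" else None)[0]-px for n,px,p in L])
o=least_squares(f,V,loss="soft_l1");print(o.x);print(o.fun.reshape(-1,2).round(1).tolist())
# independent heights, scene + wrist
print("bar -y end",tri([ray("scene",S(730,192)),ray("top",T(353,146)),ray("w",C(63,313),c1)]))
print("foot",tri([ray("scene",S(520,80)),ray("top",T(58,160)),ray("w",C(775,88),c1)]))
print("tab",tri([ray("scene",S(650,45)),ray("w",C(343,347),c1)]))
V[:]=o.x
print(W(F(0,-.072,.176)),W(F(-.024,.122,.104)),W((.025,0,.238)))
```

```text
screen corner (array([ 0.64224729, -0.09649053,  0.22437922]), [np.float64(0.0092550159406241), np.float64(0.00925501594062413)])
[ 0.49390399 -0.00204447 -0.21275319]
[[-0.5, -0.5], [-0.1, 0.4], [-2.8, -1.9], [-2.0, 0.4], [0.4, -0.5], [-0.2, 0.1], [-0.1, 0.2], [-1.8, -1.3], [-0.9, 0.6], [0.7, 0.1], [-0.5, 0.3], [0.0, 0.2], [-0.3, -0.3], [0.3, -0.2], [-0.3, -0.5], [-1.2, 0.8], [0.4, 0.9]]
bar -y end (array([ 0.5214081 , -0.08145065,  0.18826303]), [np.float64(0.0005013793583382831), np.float64(0.0006971712203348396), np.float64(0.0008579897090609638)])
foot (array([0.52349527, 0.11401246, 0.12245993]), [np.float64(0.0021003116663859314), np.float64(0.0022912939969753437), np.float64(0.003445746440681969)])
tab (array([ 0.51917736, -0.00757184,  0.24184318]), [np.float64(0.00232191369976401), np.float64(0.002321913699763836)])
[ 0.52126241 -0.08161531  0.18852859] [0.5220848  0.11668199 0.12470459] [ 0.51834033 -0.00732327  0.238     ]
```

```bash
sed -i 's/^V=.*/V=[.4939,-.0020,-.2128]/' h.py
python3 - <<'E'
from h import *
rows([(W((.029,0,z)),Rt()) for z in(.3,.25,.205)])
E
```

```text
[-0.0886, -0.0021, 0.1002, -0.0, -0.01, 0.26]
[-0.0886, -0.0021, 0.1502, -0.0, -0.01, 0.26]
[-0.0886, -0.0021, 0.1952, -0.0, -0.01, 0.26]
```

Request:
{"fn": "carry_out", "kwargs": {"rows": [[[-0.03,-0.002,0.03,0,0,0.26,0.6],[-0.06,-0.002,0.06,0,0,0.26,0.6],[-0.0886,-0.002,0.09,0,0,0.26,0.6],[-0.0886,-0.002,0.12,0,0,0.26,0.6],[-0.0886,-0.002,0.14,0,0,0.26,0.6],[-0.0886,-0.002,0.16,0,0,0.26,0.6],[-0.0886,-0.002,0.175,0,0,0.26,0.6],[-0.0886,-0.002,0.185,0,0,0.26,0.6],[-0.0886,-0.002,0.195,0,0,0.26,0.6],[-0.0886,-0.002,0.195,0,0,0.26,0.6]]]}}

```text
t: 3.15
ee_pos: [0.522, -0.0087, 0.2044]
tool_rot: [-0.001, 0.107, 0.994, -0.0]
force: [0.4, -0.2, -0.2]
width: 0.0513
grip_force: 0.0
```

Request:
{"fn": "carry_out", "kwargs": {"rows": [[[0,0,0,0,0,0,0.4],[0,0,0,0,0,0,0.2],[0,0,0,0,0,0,0.1],[0,0,0,0,0,0,0.1],[0,0,0,0,0,0,0.1],[0,0,0,0,0,0,0.1],[0,0,0,0,0,0,0.1],[0,0,0,0,0,0,0.1],[0,0,0,0,0,0,0.1],[0,0,0,0,0,0,0.1]]], "newtons": 20}}

```text
t: 4.15
ee_pos: [0.5226, -0.0089, 0.2059]
tool_rot: [0.0, 0.107, 0.994, 0.0]
force: [-1.4, 2.7, 7.3]
width: 0.0237
grip_force: 25.7
```

Run:
```python
from h import *
s=read_state();print(s["joints"].round(2),s["ee_pos"],s["width"],s["grip_force"],s["force"])
def P(q):
    c,sn=np.cos(q),np.sin(q);x,z=-.059,.048
    return W((.088+x*c+z*sn,0,.176-x*sn+z*c-.019))
rows([(P(q),Rt()) for q in np.linspace(0,1.6,11)])
```

```text
[-0.36  0.41  0.35  1.91 -0.18  0.85  1.44] [ 0.52258486 -0.00889226  0.2058582 ] 0.023661412775172752 25.66370151937008 [-1.35776003  2.68534358  7.27667   ]
[0.0005, 0.0007, 0.0009, 0.03, 0.04, -0.08]
[-0.0079, 0.0007, -0.0079, 0.03, 0.04, -0.08]
[-0.0176, 0.0007, -0.0153, 0.03, 0.04, -0.08]
[-0.0284, 0.0007, -0.0209, 0.03, 0.04, -0.08]
[-0.0399, 0.0007, -0.0248, 0.03, 0.04, -0.08]
[-0.0519, 0.0008, -0.0269, 0.03, 0.04, -0.08]
[-0.064, 0.0008, -0.027, 0.03, 0.04, -0.08]
[-0.076, 0.0008, -0.0251, 0.03, 0.04, -0.08]
[-0.0876, 0.0008, -0.0214, 0.03, 0.04, -0.08]
[-0.0984, 0.0008, -0.0158, 0.03, 0.04, -0.08]
[-0.1082, 0.0008, -0.0086, 0.03, 0.04, -0.08]
```

Request:
{"fn": "carry_out", "kwargs": {"rows": [[[-0.004,0,-0.004,0,0,0,0.1],[-0.008,0,-0.008,0,0,0,0.1],[-0.0125,0,-0.012,0,0,0,0.1],[-0.0176,0,-0.0155,0,0,0,0.1],[-0.023,0,-0.0185,0,0,0,0.1],[-0.0284,0,-0.021,0,0,0,0.1],[-0.034,0,-0.023,0,0,0,0.1],[-0.04,0,-0.025,0,0,0,0.1],[-0.046,0,-0.026,0,0,0,0.1],[-0.052,0,-0.027,0,0,0,0.1]]]}}

```text
t: 5.15
ee_pos: [0.5735, -0.02, 0.2328]
tool_rot: [0.0, 0.107, 0.994, 0.0]
force: [-3.2, 3.7, 2.9]
width: 0.0238
grip_force: 25.2
```

Request:
{"fn": "carry_out", "kwargs": {"rows": [[[-0.006,0,-0.0005,0,0,0,0.1],[-0.012,0,0,0,0,0,0.1],[-0.018,0,0.001,0,0,0,0.1],[-0.024,0,0.002,0,0,0,0.1],[-0.03,0,0.0035,0,0,0,0.1],[-0.036,0,0.0055,0,0,0,0.1],[-0.0415,0,0.008,0,0,0,0.1],[-0.0465,0,0.011,0,0,0,0.1],[-0.0515,0,0.0145,0,0,0,0.1],[-0.056,0,0.018,0,0,0,0.1]]]}}

```text
t: 6.15
ee_pos: [0.6295, -0.0323, 0.2151]
tool_rot: [0.002, 0.107, 0.994, 0.0]
force: [2.1, 2.9, 7.4]
width: 0.0238
grip_force: 26.4
```

Run:
```python
from h import *
s=read_state();print(s["joints"].round(2),s["ee_pos"],s["width"],s["grip_force"],s["force"],s["moment"])
cv2.imwrite("pics/s2.png",cv2.resize(cams.get_image("scene")[130:300,240:400,::-1],(560,595)))
```

```text
[-0.27  0.57  0.34  1.62 -0.22  0.99  1.5 ] [ 0.62954629 -0.03228479  0.21507696] 0.023810199616492556 26.378403156995773 [2.11081302 2.91570085 7.36000954] [ 0.53939075 -0.30498627 -0.09523458]
```

View pics/s2.png

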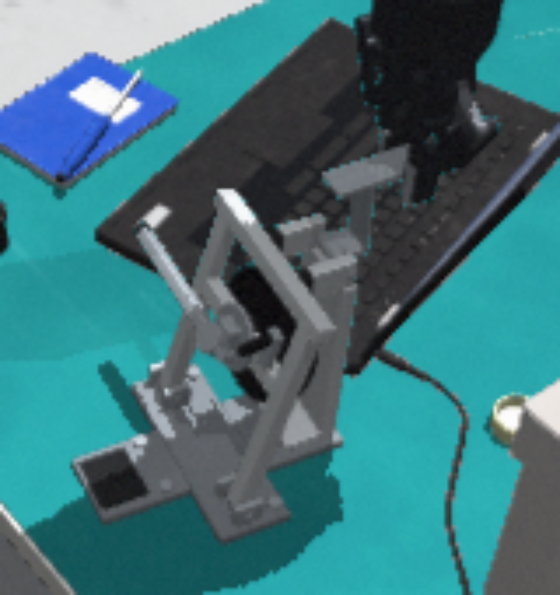

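Request:
{"fn": "carry_out", "kwargs": {"rows": [[[0,0,0,0,0,0,0.3],[0,0,0,0,0,0,0.5],[0,0,0,0,0,0,0.55],[0,0,0,0,0,0,0.55],[0,0,-0.01,0,0,0,0.55],[0,0,-0.03,0,0,0,0.55],[0,0,-0.05,0,0,0,0.55],[0,0,-0.07,0,0,0,0.55],[0,0,-0.08,0,0,0,0.5],[0,0,-0.08,0,0,0,0.4]]]}}

```text
t: 7.2
ee_pos: [0.6283, -0.0322, 0.2958]
tool_rot: [0.001, 0.107, 0.994, 0.0]
force: [-0.8, 0.4, 0.8]
width: 0.0344
grip_force: 0.0
```

Run:
```python
from h import *
s=read_state();print(s["joints"].round(2),s["ee_pos"],s["width"])
cv2.imwrite("pics/s3.png",cv2.resize(cams.get_image("scene")[130:300,240:400,::-1],(560,595)))
u=np.array([-.657,0,-.754]);pv=np.array([.0025,0,.1247])
def P(q,dz,L=.088):return W(pv+L*(np.cos(q)*np.array([0,1,0])+np.sin(q)*u)+[-.003,0,dz])
rows([(P(0,.11),Rt()),(P(0,.03),Rt())])
rows([(P(q,.008-.004*min(1,q/.4)),Rt()) for q in np.arange(0,1.01,.1)])
```

```text
[-0.28  0.49  0.37  1.53 -0.19  1.15  1.47] [ 0.6283274  -0.03215564  0.29580505] 0.034370857279585616
[0.138, 0.0889, 0.0598, 0.01, 0.04, -0.09]
[0.1381, 0.0889, 0.1398, 0.01, 0.04, -0.09]
[0.1381, 0.0888, 0.1618, 0.01, 0.04, -0.09]
[0.1438, 0.0884, 0.1694, 0.01, 0.04, -0.09]
[0.1496, 0.0871, 0.1769, 0.01, 0.04, -0.09]
[0.1552, 0.0849, 0.1844, 0.01, 0.04, -0.09]
[0.1606, 0.0819, 0.1916, 0.01, 0.04, -0.09]
[0.1658, 0.078, 0.1976, 0.01, 0.04, -0.09]
[0.1707, 0.0734, 0.2032, 0.01, 0.04, -0.09]
[0.1753, 0.0681, 0.2085, 0.01, 0.04, -0.09]
[0.1795, 0.0621, 0.2133, 0.01, 0.04, -0.09]
[0.1833, 0.0555, 0.2177, 0.01, 0.04, -0.09]
[0.1867, 0.0483, 0.2216, 0.01, 0.04, -0.09]
```

View pics/s3.png

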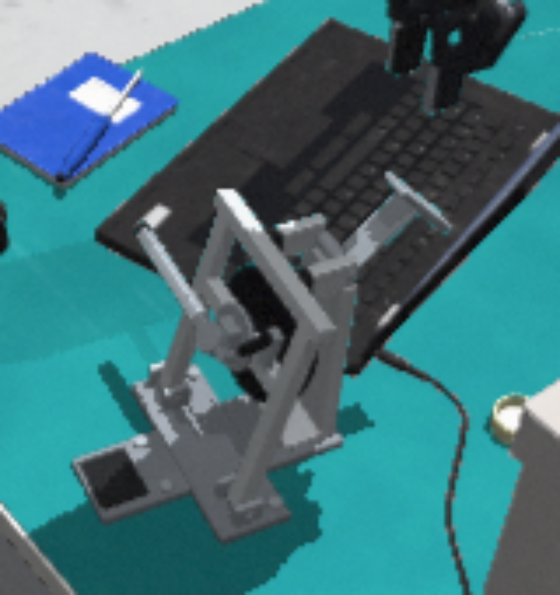

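Request:
{"fn": "carry_out", "kwargs": {"rows": [[[0.03,0.02,0.01,0,0,0,0.2],[0.06,0.04,0.02,0,0,0,0],[0.09,0.06,0.03,0,0,0,0],[0.115,0.075,0.04,0,0,0,0],[0.138,0.089,0.06,0,0,0,0],[0.138,0.089,0.085,0,0,0,0],[0.138,0.089,0.11,0,0,0,0],[0.138,0.089,0.13,0,0,0,0],[0.138,0.089,0.145,0,0,0,0],[0.138,0.089,0.15,0,0,0,0]]]}}

```text
t: 8.25
ee_pos: [0.5107, 0.0839, 0.1422]
tool_rot: [-0.002, 0.107, 0.994, -0.001]
force: [0.6, -0.3, 0.5]
width: 0.0
grip_force: 0.0
```

Run:
```python
from h import *
s=read_state();print(s["joints"].round(2),s["ee_pos"],s["width"],s["force"])
u=np.array([-.657,0,-.754]);pv=np.array([.0025,0,.1247])
def P(q,dz,L=.088):return W(pv+L*(np.cos(q)*np.array([0,1,0])+np.sin(q)*u)+[-.003,0,dz])
rows([(P(q,.008-.004*min(1,q/.4)),Rt()) for q in np.arange(0,1.01,.1)])
```

```text
[-0.49  0.5   0.29  1.97 -0.21  0.71  1.28] [0.51066908 0.08392946 0.14223346] 3.171822069072664e-05 [ 0.58977098 -0.28790483  0.53585221]
[-0.0013, 0.0005, 0.0095, -0.1, -0.16, -0.09]
[0.0045, 0.0001, 0.0172, -0.1, -0.16, -0.09]
[0.0102, -0.0013, 0.0247, -0.1, -0.16, -0.09]
[0.0157, -0.0034, 0.0322, -0.1, -0.16, -0.09]
[0.0211, -0.0064, 0.0394, -0.1, -0.16, -0.09]
[0.0263, -0.0103, 0.0454, -0.1, -0.16, -0.09]
[0.0312, -0.0149, 0.0511, -0.1, -0.16, -0.09]
[0.0358, -0.0202, 0.0564, -0.1, -0.16, -0.09]
[0.04, -0.0262, 0.0613, -0.1, -0.16, -0.09]
[0.0438, -0.0328, 0.0657, -0.1, -0.16, -0.09]
[0.0471, -0.0399, 0.0696, -0.1, -0.16, -0.09]
```

Request:
{"fn": "carry_out", "kwargs": {"rows": [[[0,0,0.009,0,0,0,0],[0.0045,0,0.017,0,0,0,0],[0.01,-0.001,0.0247,0,0,0,0],[0.0155,-0.0035,0.032,0,0,0,0],[0.021,-0.0065,0.0395,0,0,0,0],[0.0265,-0.01,0.0455,0,0,0,0],[0.031,-0.015,0.051,0,0,0,0],[0.036,-0.02,0.0565,0,0,0,0],[0.04,-0.026,0.0615,0,0,0,0],[0.044,-0.033,0.0655,0,0,0,0]]]}}

```text
t: 9.25
ee_pos: [0.4615, 0.0608, 0.0784]
tool_rot: [0.0, 0.107, 0.994, -0.0]
force: [1.3, -0.7, -0.0]
width: -0.0001
grip_force: 0.0
```

Run:
```python
from h import *
s=read_state();print(s["joints"].round(2),s["ee_pos"],s["width"],s["force"])
cv2.imwrite("pics/s4.png",cv2.resize(cams.get_image("scene")[130:300,240:400,::-1],(560,595)))
```

```text
[-0.43  0.54  0.23  2.14 -0.25  0.48  1.35] [0.46152438 0.06080655 0.07841667] -0.00014293862544211618 [ 1.34301362 -0.65384857 -0.01162416]
```

View pics/s4.png

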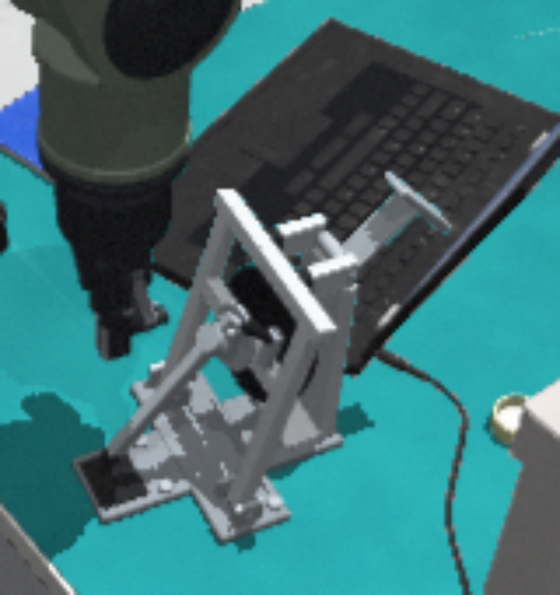

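Run:
```python
from h import *
R=Rt(-np.pi/2,.25)
rows([(W(fr2st((0,.052,z),.25)),R) for z in(.27,.21,.153)])
```

```text
[-0.1123, -0.0011, -0.2018, 11.16, 11.23, 89.34]
[-0.0976, -0.0011, -0.1436, 11.16, 11.23, 89.34]
[-0.0835, -0.0011, -0.0884, 11.16, 11.23, 89.34]
```

Request:
{"fn": "carry_out", "kwargs": {"rows": [[[0.01,0.01,-0.03,0,0,0,0],[0.01,0.01,-0.07,0,0,0,0],[0.01,0.01,-0.11,0.9,0.9,7,0],[0.01,0.01,-0.15,1.7,1.7,14,0.2],[0.01,0.01,-0.19,2.6,2.6,21,0.6],[0.005,0.01,-0.215,3.5,3.5,28,0.6],[0,0.01,-0.225,4.4,4.4,35,0.6],[0,0.01,-0.23,5.2,5.2,42,0.6],[0,0.01,-0.23,6.1,6.1,49,0.6],[0,0.01,-0.23,7,7,56,0.6]]]}}

```text
t: 10.3
ee_pos: [0.4641, 0.071, 0.309]
tool_rot: [-0.065, 0.562, 0.823, -0.052]
force: [-0.4, -0.3, 1.2]
width: 0.0514
grip_force: 0.0
```

Run:
```python
from h import *
s=read_state();print(s["joints"].round(2),s["ee_pos"],s["width"],s["force"])
R=Rt(-np.pi/2,.25)
rows([(W(fr2st((0,.052,z),.25)),R) for z in(.27,.21,.153)])
```

```text
[-0.72  0.33  0.6   1.8  -0.2   1.25  0.33] [0.46411441 0.07101891 0.30898459] 0.05144406876569294 [-0.43185136 -0.25483975  1.24501229]
[-0.0733, 0.0889, 0.0119, 4.25, 4.14, 33.12]
[-0.068, 0.0859, 0.0716, 4.25, 4.14, 33.12]
[-0.0629, 0.0831, 0.1283, 4.25, 4.14, 33.12]
```

Request:
{"fn": "carry_out", "kwargs": {"rows": [[[-0.015,0.018,0.002,0.85,0.83,6.6,0.6],[-0.03,0.036,0.004,1.7,1.66,13.2,0.6],[-0.044,0.054,0.006,2.55,2.5,19.9,0.6],[-0.059,0.072,0.009,3.4,3.3,26.5,0.6],[-0.0733,0.089,0.012,4.25,4.14,33.12,0.6],[-0.0733,0.089,0.012,4.25,4.14,33.12,0.6],[-0.0715,0.088,0.032,4.25,4.14,33.12,0.6],[-0.07,0.087,0.052,4.25,4.14,33.12,0.6],[-0.0685,0.086,0.068,4.25,4.14,33.12,0.6],[-0.0685,0.086,0.068,4.25,4.14,33.12,0.6]]]}}

```text
t: 11.3
ee_pos: [0.5553, 0.0383, 0.2236]
tool_rot: [-0.098, 0.77, 0.625, -0.079]
force: [-0.4, -0.8, -0.1]
width: 0.0513
grip_force: 0.0
```

Run:
```python
from h import *
s=read_state();print(s["joints"].round(2),s["ee_pos"],s["width"],s["force"])
R=Rt(-np.pi/2,.25)
rows([(W(fr2st((0,.052,z),.25)),R) for z in(.21,.153)])
c=cams.camera_info("wrist");im=cams.get_image("wrist");cv2.imwrite("pics/w5.png",im[...,::-1])
for y in(-.072,.072):
  for x in(-.007,.007):print(proj("w",W(fr2st((x,y,.176),.25)),c).round(0))
```

```text
[-0.55  0.65  0.67  1.61 -0.44  1.29  0.05] [0.55527897 0.03829339 0.22358309] 0.051259308416639664 [-0.3964366  -0.77594938 -0.05634713]
[-0.0004, 0.001, 0.0019, -0.13, 0.09, 0.33]
[-0.0003, 0.0011, 0.0589, -0.13, 0.09, 0.33]
[[269. 389.]]
[[287. 389.]]
[[269. 207.]]
[[292. 207.]]
```

View pics/w5.png

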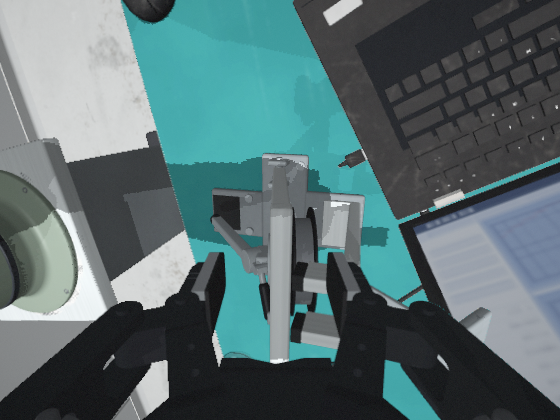

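Request:
{"fn": "carry_out", "kwargs": {"rows": [[[0,0.001,0.012,0,0,0.3,0.6],[0,0.001,0.024,0,0,0.3,0.6],[0,0.001,0.036,0,0,0.3,0.6],[0,0.001,0.046,0,0,0.3,0.6],[0,0.001,0.055,0,0,0.3,0.6],[0,0.001,0.059,0,0,0.3,0.6],[0,0.001,0.059,0,0,0.3,0.4],[0,0.001,0.059,0,0,0.3,0.2],[0,0.001,0.059,0,0,0.3,0],[0,0.001,0.059,0,0,0.3,0]]], "newtons": 40}}

```text
t: 12.35
ee_pos: [0.5439, 0.0407, 0.1679]
tool_rot: [-0.096, 0.772, 0.623, -0.078]
force: [2.1, -1.6, 3.1]
width: 0.0129
grip_force: 40.1
```

Request:
{"fn": "carry_out", "kwargs": {"rows": [[[0,0,0,0,0,0,0],[0,0,0,0,0,0,0],[0,0,0,0,0,0,0],[0,0,0,0,0,0,0],[0,0,0,0,0,0,0],[0,0,0,0,0,0,0],[0,0,0,0,0,0,0],[0,0,0,0,0,0,0],[0,0,0,0,0,0,0],[0,0,0,0,0,0,0]]]}}

```text
t: 13.35
ee_pos: [0.5438, 0.0408, 0.1679]
tool_rot: [-0.096, 0.772, 0.623, -0.078]
force: [3.9, -0.5, 6.7]
width: 0.0131
grip_force: 40.7
```

Run:
```python
from h import *
s=read_state();print(s["joints"].round(2),s["ee_pos"],s["width"],s["grip_force"],s["force"],s["moment"])
for x in np.linspace(.25,0,11):rows([(W(fr2st((0,.052,.153),x)),Rt(-np.pi/2,x))])
```

```text
[-0.55  0.7   0.65  1.7  -0.48  1.17  0.08] [0.54382248 0.0407723  0.16785096] 0.01308380229847911 40.667908787727356 [ 3.93659483 -0.5206354   6.73497867] [-0.22152794 -0.75018119 -0.08104044]
[-0.0004, -0.0015, 0.002, 0.09, 0.04, -0.02]
[-0.0004, -0.0053, 0.0021, -1.34, 0.04, -0.02]
[-0.0004, -0.0091, 0.0022, -2.77, 0.04, -0.02]
[-0.0004, -0.0129, 0.0024, -4.21, 0.04, -0.01]
[-0.0004, -0.0167, 0.0028, -5.64, 0.04, -0.01]
[-0.0004, -0.0205, 0.0032, -7.07, 0.04, -0.01]
[-0.0004, -0.0243, 0.0037, -8.5, 0.04, -0.01]
[-0.0004, -0.0281, 0.0043, -9.94, 0.04, -0.01]
[-0.0004, -0.0319, 0.005, -11.37, 0.04, -0.01]
[-0.0004, -0.0356, 0.0058, -12.8, 0.04, -0.01]
[-0.0004, -0.0393, 0.0067, -14.23, 0.04, -0.01]
```

Request:
{"fn": "carry_out", "kwargs": {"rows": [[[0,-0.0038,0.0001,-1.43,0,0,0],[0,-0.0076,0.0002,-2.86,0,0,0],[0,-0.0114,0.0004,-4.3,0,0,0],[0,-0.0152,0.0008,-5.73,0,0,0],[0,-0.019,0.0012,-7.16,0,0,0],[0,-0.0228,0.0017,-8.6,0,0,0],[0,-0.0266,0.0023,-10,0,0,0],[0,-0.0304,0.003,-11.46,0,0,0],[0,-0.0341,0.0038,-12.9,0,0,0],[0,-0.0378,0.0047,-14.3,0,0,0]]]}}

```text
t: 14.35
ee_pos: [0.5064, 0.0489, 0.1725]
tool_rot: [0.001, 0.778, 0.628, 0.0]
force: [0.3, -0.0, 1.8]
width: 0.0133
grip_force: 40.0
```

Request:
{"fn": "carry_out", "kwargs": {"rows": [[[0,0,0,0,0,0,0],[0,0,0,0,0,0,0],[0,0,0,0,0,0,0],[0,0,0,0,0,0,0],[0,0,0,0,0,0,0],[0,0,0,0,0,0,0],[0,0,0,0,0,0,0],[0,0,0,0,0,0,0],[0,0,0,0,0,0,0],[0,0,0,0,0,0,0]]]}}

```text
t: 15.35
ee_pos: [0.5069, 0.0488, 0.1724]
tool_rot: [0.0, 0.778, 0.628, -0.0]
force: [-0.4, 0.0, 8.0]
width: 0.0134
grip_force: 40.9
```

Run:
```python
from h import *
s=read_state();print(s["joints"].round(2),s["ee_pos"],s["width"],s["grip_force"],s["force"],s["moment"],abs(s["qd"]).max())
w,x,y,z=s["tool_rot"];Z=Ro.from_quat([x,y,z,w]).apply([0,0,-1]);print("tool axis",Z)
d=s["ee_pos"]-W((0,0,.018));c,sn=np.cos(V[2]),np.sin(V[2]);xs=c*d[0]+sn*d[1];print("lean est",np.arctan2(xs,d[2]))
c=cams.camera_info("wrist")
im=cams.get_image("scene");cv2.imwrite("pics/s6.png",cv2.resize(im[130:300,240:400,::-1],(560,595)))
for th in(-.04,0,.05):print(th,[((proj("scene",W(fr2st(p,th)))[0]-[240,130])*3.5).round(0) for p in((-.007,-.072,.176),(-.007,.072,.176))])
```

```text
[-0.73  0.52  0.71  1.99 -0.46  0.8   0.03] [0.50686475 0.04884035 0.17243862] 0.013397990813002168 40.920835733413696 [-0.35792902  0.02556957  7.95422863] [ 0.019741   -0.04706912 -0.07878282] 0.0014711982307595121
tool axis [1.96994548e-04 7.00432760e-04 9.99999735e-01]
lean est 0.012528256268590247
-0.04 [array([241., 348.]), array([143., 202.])]
0 [array([252., 344.]), array([153., 198.])]
0.05 [array([265., 340.]), array([165., 195.])]
```

View pics/s6.png

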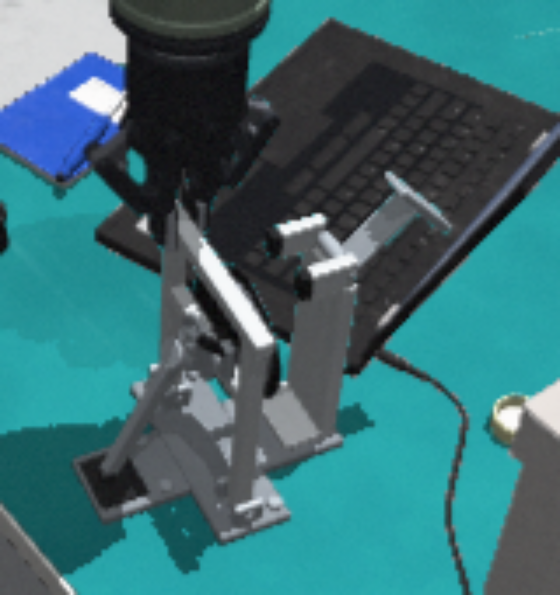

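```bash
python3 -c "
from station import r
print(r.hand_in())"
```

```text
the job is handed in; nothing more can be done
None
```

I handed the job in at about 15.4 s: the hasp is over to the back, the kickstand is down, and the gripper holds the frame steady and about upright (0–0.01 rad estimated) at about 40 N. The mouse, loupe, dish and bottle weren't approached. No verdict came back.

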